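Free a ceiling shower arm from its security display stand

TASK

Take the chrome ceiling shower arm out of the upright security stand: its wide foot is caught under a plate deep inside, so slide it along the slot towards the lock box, feeling with gentle upward tugs for the one place, somewhere along the way, where the foot passes, and lift it out there without dragging, lifting or tipping the stand. Then lower it onto the middle of the one bare wooden plinth, standing upright on its flange, and let go only once it stands; leave the samples and everything else on the counter as they are.

Things in the scene. Friction and masses are not known exactly. Their poses are not given: they have to be found in the camera images.
- riser: Ceiling shower arm of plain chromed metal, standing upright in the stand's slot and loose there: tube 22 mm in diameter, with a round flange 50 mm in diameter and 8 mm thick at its foot, 200 mm long in all (the top 12 mm is a dark thread 20 mm in diameter). About 0.2 to 0.45 kg. Origin: centre of the flange's underside; z runs up the tube.
- stand: Grey steel stand, an upright open-topped box loose on the counter, 3 kg: a hard tug or push (over about 15 N) can shift it. 82 mm wide (x), 225 mm long (y = -100 to 125), 100 mm high. Origin: on its underside, z up. Pocket: x = -33 to 33, y = -85 to 70 mm, floor 10 mm above the counter. The arm starts near y = -55, foot on the floor.
- stand_slot (a point): Start end of the slot inside the stand, 32 mm above the counter, at y = -85 mm in the stand's frame, on its centre line; axes as the stand's. Here lies the top of a 6 mm steel plate with a slot 30 mm wide along y, centred on x = 0, in which the tube stands and slides freely. The flange can rise 8 mm, then catches under the plate, except at one wider opening (see the lock).
- stand_lock (a point): Round key lock on top of the closed lock box at the stand's +y end (y = 70 to 125 mm), 100 mm above the counter. Between the arm's start and here the slot widens to the pocket's full 66 mm for 52 mm of its length; its centre, anywhere from y = -15 to 35 mm in the stand's frame, is not reported. Within about 5 mm of that centre the flange passes up.
- plinth_bare: The bare one of three alike wooden discs fixed on the counter, 90 mm in diameter, 30 mm high. Origin: centre of its underside.
- tap: Chrome basin tap sample, 105 mm high, standing on a plinth of the same kind as the bare one (bystander). Origin: centre of its foot.
- valve: Chrome valve sample with a cross handle, 86 mm high, standing on the third plinth (bystander). Origin: centre of its foot.
- carton: Blue carton 75 x 180 x 60 mm (bystander). Origin: centre of its underside.
- tape: Roll of tape, 100 mm in diameter, 48 mm high, lying flat (bystander).
- wrench: Steel wrench 180 mm long, lying flat (bystander).
- handshower: Hand shower, 215 mm long, lying face up (bystander). Origin: under the centre of its round head.
- sealant: Jar 60 mm in diameter, 110 mm high (bystander).
- tile: White tile 150 x 150 x 9 mm, lying flat (bystander).

How it is judged (in metres and radians):
On the way, in this order (a step that is already met when the one before it is completed fails the run):
1. the shower arm has been lifted clear out of the stand (height (world z) of riser above 0.102 m and contact force between the fingers and riser above 0.5 N), for 0.1 s.
2. the arm is set down upright on the bare plinth while still held (horizontal distance between riser and plinth_bare below 0.015 m and z of riser in the frame of plinth_bare between 0.026 and 0.034 m and angle between riser's own z axis and vertical below 0.06 rad and contact force between riser and plinth_bare above 0.3 N and contact force between the fingers and riser above 0.5 N), for 0.1 s.
At the end, for the whole second after the job is handed in: The shower arm stands released, at rest and upright (0.06 rad) on its flange on the bare plinth, axis within 15 mm of its centre. The stand stands flat within 25 mm, and every other listed bystander within 30 mm, of where it began (horizontal distance between riser and plinth_bare below 0.015 m and z of riser in the frame of plinth_bare between 0.026 and 0.034 m and angle between riser's own z axis and vertical below 0.06 rad and contact force between riser and plinth_bare above 0.3 N and linear speed of riser below 0.02 m/s and distance of stand from where it was at the start of the episode below 0.025 m and angle between stand's own z axis and vertical below 0.03 rad and distance of each of tap, valve, carton, tape, wrench, handshower, sealant, tile from where it was at the start of the episode below 0.03 m); the robot touches nothing.
It fails at once if the stand is dragged or lifted more than 25 mm, or tipped more than 0.12 rad (distance of stand from where it was at the start of the episode above 0.025 m or angle between stand's own z axis and vertical above 0.12 rad).
It fails at once if another thing on the counter is pushed more than 30 mm away or a sample is knocked over (distance of any of tap, valve, carton, tape, wrench, handshower, sealant, tile from where it was at the start of the episode above 0.03 m or angle between any of tap, valve's own z axis and vertical above 0.4 rad).
It also fails if it takes over 58 s, if anything falls off the work surface, if the arm or the gripper's body presses on something with over 40 N, if the wrist force passes 120 N, or if a joint passes its speed limit or range.

ROBOT

A 7-joint arm with a two-finger parallel gripper is mounted at the origin on the work surface. World frame = base frame: x ahead of the robot, y to its left, z up, the work surface at z = 0. Lengths are in m, angles in degrees, forces in N, time in s.
With the tool pointing down it reaches from about 0.425 to 0.875 m from the base axis. Payload 4.7 kg.
Tool frame: the origin (TCP) lies midway between the tips of the shut fingers; the grasp point (between the pads) lies 19 mm behind it; z points along the fingers, x is the direction in which the jaws open and shut, and the axes are right-handed (so a half turn about z gives the same grasp; the last joint's range is limited). The gripper opens to 87 mm and grips with 3 to 60 N. Pads are 19 mm wide; open, the fingers measure 117 mm over their backs; the gripper's body (75 mm by 190 mm) begins 51 mm behind the grasp point.
Start: joints at [76.152, 18.392, -4.016, 83.108, 1.295, 78.541, -3.26], TCP at [0.164, -0.629, 0.223] pointing down, gripper open.
Joint ranges: [-163.93, 163.93], [-17.29, 119.83], [-79.2, 71.16], [3.27, 140.29], [-89.18, 269.18], [5.43, 117.66], [-154.24, 154.24]. Speed limits (degrees/s): [147.25, 147.25, 180, 180, 180, 180, 180].

INTERFACE

Orientations are given as [roll, pitch, yaw] about the fixed x, y, z axes, in that order (R = Rz(yaw) Ry(pitch) Rx(roll)).
In Python, from cell import env gives the robot as it stands.
- The arm moves only by the tool carry_out, never from a script. Its argument "plan" is a list of rows, each an object with "grip": the closure, from 0 (fully open) to 1 (shut); "dp": the shift along the tool's x, y, z in m, a list of three; "rotation": the turn, a rotation vector about the tool's x, y, z in degrees, a list of three. In form: [{"grip": grip, "dp": [dx, dy, dz], "rotation": [wx, wy, wz]}, ...]. A call has 1 to 8 rows; each row shifts and turns the pose as measured when the row begins, along the tool's axes as they then stand; what a row does not reach is not made up. A row lasts 1/12 s, in which the tool goes at most 41.7 mm and 7.16 degrees, less where a joint would pass 70% of its speed; a pose out of reach is approached as far as the arm can. A call is refused whole if a number of a shift passes 0.0417 or a number of a turn 7.16, either way. A call with a gripper value outside its range is refused whole. The fingers move at their own pace and stop on an object; "force" is the grip in N (left out, the last holds). Time passes only in rows, so rows that do not move let the fingers close. It gives the time, the measured TCP pose, the force and the opening at its end, in the units of the state.
- env.get_obs(): the state, without advancing time (a new reading comes with each control period).
- env.read_camera(name): name is "side" or "top"; returns the picture (420x560x3 uint8, red, green, blue); there is no depth.
- env.camera_params(name): a dict with "fx", "fy", "cx", "cy" (pixels), "R" (3x3) and "t" (3): a world point X has camera coordinates R X + t. Camera axes: x right, y down, z forward; pixel columns grow to the right and rows downward; lengths in m; the calibration is good to about 2 mm. A picture is of the moment at which its call begins. camera_params takes no time and is no camera call.
- env.sign_off(): hands the job in, once; it reports no verdict.
The state is a dict: "time_s": time; "qpos": joint angles; "joint_velocities": joint speeds; "effort": joint torques, N m; "tool_pos": TCP position; "tool_rot": TCP orientation; "force": force on the tool from outside, world axes, zero at the start; "wrist_torque": the same for the moment, N m; "grip_width": finger opening in m.
Only numpy, scipy, OpenCV 4.12 (cv2) and the standard library are available. Lean on these libraries where they do the work, as an engineer would, in place of code of your own. Each camera call takes 0.05 s, during which the arm holds its last target. There are 200 camera calls.

## Working session

There is one attempt and no reset: what is moved stays moved. The work goes in short steps, Python scripts to look and compute and a tool call to move; the robot and the scene stay as the last step left them, time stands still between calls to the robot, and variables do not carry over. Pictures are saved under pics/ and viewed, about 8 in all and at most 12, crops included, and the job is handed in when it is done.

Besides the shell and the picture viewer there is one more tool, called after "Call:" as name(argument=value, ...) on one line, values as JSON. carry_out: Moves the arm, as the interface text tells. Its arguments: {"type":"object","properties":{"plan":{"type":"array","items":{"type":"object","properties":{"grip":{"type":"number"},"dp":{"type":"array","items":{"type":"number"}},"rotation":{"type":"array","items":{"type":"number"}}}}},"force":{"type":"number"}},"required":["plan"]}

```bash
ls; mkdir -p pics; python3 - <<'E'
from cell import env
import cv2
o=env.get_obs();print(o)
for n in("side","top"):
    p=env.camera_params(n);print(n,p)
    cv2.imwrite(f"pics/{n}0.png",env.read_camera(n)[:,:,::-1])
E
```

```text
pics
{'time_s': 0.0, 'qpos': array([76.15193673, 18.4387672 , -4.01577844, 83.17575539,  1.29466866,
       78.53919279, -3.25947249]), 'joint_velocities': array([-0.08843775, -0.10854882,  0.07225346,  0.01743385, -0.05896229,
        0.00230415, -0.05872747]), 'effort': array([ 9.50255926e-04, -4.91294074e+01, -4.03361712e-01, -3.12526882e+01,
       -6.37930096e-02,  4.37905372e-02,  1.61596613e-04]), 'tool_pos': array([ 0.16427505, -0.62832887,  0.22145737]), 'tool_rot': array([ 1.79994682e+02,  1.08490450e-01, -7.53414775e+01]), 'force': array([ 0.0728648 , -0.16193222, -0.65895263]), 'wrist_torque': array([-0.03838842,  0.01462711, -0.01658417]), 'grip_width': 0.08724025154140505}
side {'fx': 519.3709271205907, 'fy': 519.3709271205907, 'cx': 283.7476101543117, 'cy': 205.166818686664, 'R': array([[-0.96179278, -0.2728135 ,  0.0229659 ],
       [-0.14933763,  0.45247238, -0.87918543],
       [ 0.22946222, -0.84902387, -0.47592599]]), 't': array([0.48300808, 0.19630865, 1.36380321])}
top {'fx': 525.8846427442261, 'fy': 525.8846427442261, 'cx': 281.95642697318226, 'cy': 211.77996156856787, 'R': array([[ 0.02985311, -0.99951343, -0.00903853],
       [-0.9902947 , -0.02834737, -0.13606188],
       [ 0.13573946,  0.01301268, -0.99065911]]), 't': array([-0.04605801,  0.54307464,  1.31776123])}
```

View pics/top0.png

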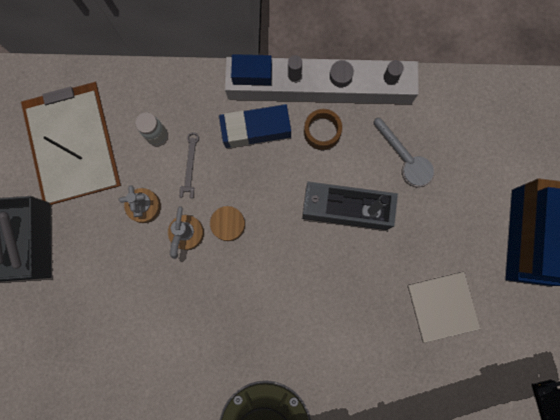

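View pics/side0.png

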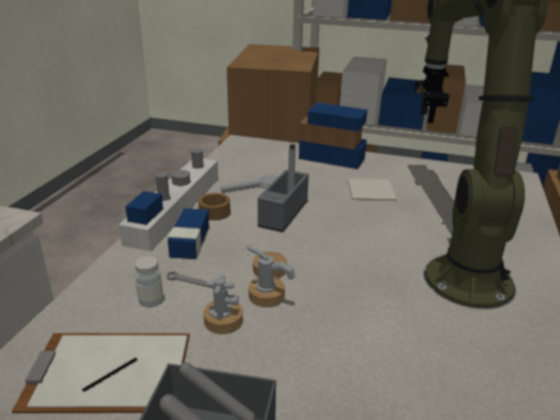

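```bash
cat > h.py <<'E'
import numpy as np, cv2
from cell import env
def ray(n,u,v,z):
    p=env.camera_params(n);R=np.array(p["R"]);t=np.array(p["t"])
    d=R.T@np.array([(u-p["cx"])/p["fx"],(v-p["cy"])/p["fy"],1]);c=-R.T@t
    return c+d*(z-c[2])/d[2]
def px(n,X):
    p=env.camera_params(n);c=np.array(p["R"])@np.array(X)+p["t"]
    return np.array([c[0]/c[2]*p["fx"]+p["cx"],c[1]/c[2]*p["fy"]+p["cy"]])
E
python3 - <<'E'
import cv2
a=cv2.imread("pics/top0.png")[175:240,295:405]
b=cv2.imread("pics/side0.png")[135:235,245:325]
c=cv2.imread("pics/top0.png")[200:250,200:260]
a=cv2.convertScaleAbs(cv2.resize(a,None,fx=7,fy=7,interpolation=cv2.INTER_CUBIC),alpha=2)
cv2.imwrite("pics/c1.png",a)
b=cv2.resize(b,None,fx=5,fy=5,interpolation=cv2.INTER_CUBIC);c=cv2.resize(c,None,fx=6,fy=6,interpolation=cv2.INTER_CUBIC)
import numpy as np
o=np.zeros((500,770,3),np.uint8);o[:,:400]=b;o[:300,400:760]=c
cv2.imwrite("pics/c2.png",o)
E
```

```text
(no output)
```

View pics/c1.png

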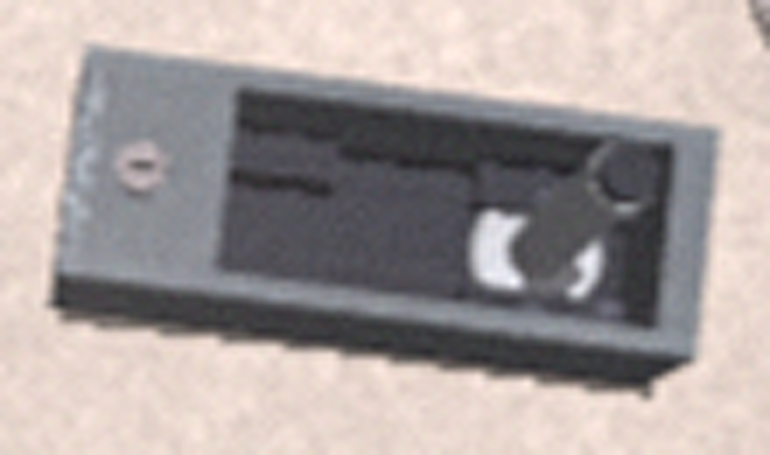

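View pics/c2.png

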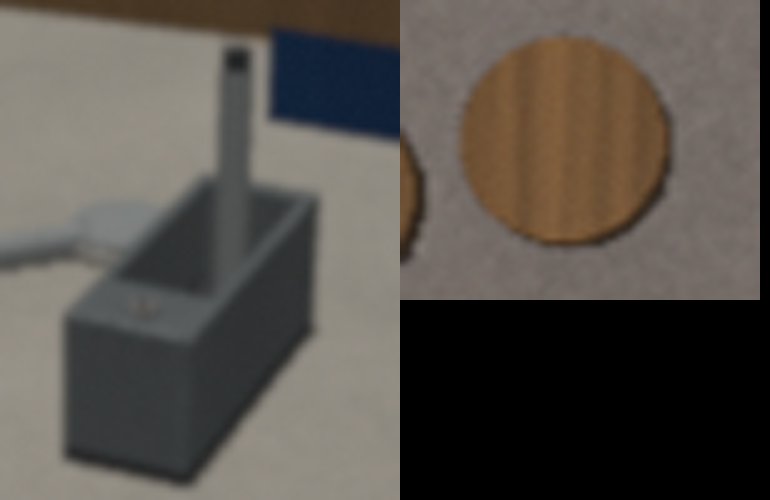

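```bash
python3 - <<'E'
from h import *
np.set_printoptions(precision=4,suppress=True)
T=lambda u,v,z:ray("top",295+u/7,175+v/7,z)
TL,TR,BR,BL=[T(*c,.1)[:2] for c in((88,45),(718,130),(693,358),(55,275))]
print("len",np.linalg.norm(TL-TR),np.linalg.norm(BL-BR),"wid",np.linalg.norm(TL-BL),np.linalg.norm(TR-BR))
L=(TL+BL)/2;Rr=(TR+BR)/2;y=(L-Rr)/np.linalg.norm(L-Rr);c=(L+Rr)/2; org=c-y*.0125; x=np.array([y[1],-y[0]])
print("stand",org,"y",y,"yaw",np.degrees(np.arctan2(y[1],y[0]))-90)
f=lambda P:np.array([(P[:2]-org)@x,(P[:2]-org)@y])
print("lock",f(T(140,165,.1)))
for u,v in((335,150),(480,165),(335,185),(470,205)): print("open edge",f(T(u,v,.032)))
top=T(623,172,.21);print("risertop",top,f(top))
s=ray("side",245+236/5,135+48/5,.21);print("risertop side",s,f(s))
print("plinth",ray("top",200+165/6,200+140/6,.03),"radius",(ray("top",200+60/6,223,.03)-ray("top",200+268/6,223,.03)))
E
```

```text
len 0.2233915892276563 0.22419318035392855 wid 0.08285168778711859 0.08138049951464209
stand [ 0.5589 -0.2109] y [0.105  0.9945] yaw -6.027768291536262
lock [0.0013 0.1003]
open edge [0.0279 0.0273]
open edge [ 0.0295 -0.0265]
open edge [0.0149 0.0257]
open edge [ 0.0141 -0.0246]
risertop [ 0.5547 -0.2608  0.21  ] [ 0.0011 -0.05  ]
risertop side [ 0.5532 -0.2582  0.21  ] [-0.0007 -0.0476]
plinth [0.511  0.1097 0.03  ] radius [-0.0026  0.0896  0.    ]
```

Call:
carry_out(plan=[{"grip": 0,"dp": [0,0,-0.02],"rotation": [0,0,6.9]},{"grip": 0,"dp": [0,0,-0.02],"rotation": [0,0,6.9]},{"grip": 0,"dp": [0,0,-0.02],"rotation": [0,0,6.9]},{"grip": 0,"dp": [0,0,0],"rotation": [0,0,0]}])

```text
time_s: 0.43
tool_pos: [0.1635, -0.6263, 0.2788]
tool_rot: [179.8, 0.6, -96.9]
force: [0.4, 0.4, 2.1]
grip_width: 0.0869
```

```bash
cat >> h.py <<'E'
from scipy.spatial.transform import Rotation as Ro
def go(x,y,z,yaw=-96.0):
    o=env.get_obs();R=Ro.from_euler("xyz",o["tool_rot"],degrees=True)
    d=R.inv().apply(np.array([x,y,z])-o["tool_pos"])
    w=(R.inv()*Ro.from_euler("xyz",[180,0,yaw],degrees=True)).as_rotvec(degrees=True)
    print("t",round(o["time_s"],2),"pos",o["tool_pos"].round(4),"rot",o["tool_rot"].round(2),"dp",d.round(4),"w",w.round(2),"F",o["force"].round(2),"g",round(o["grip_width"],4),"j7",o["qpos"][6].round(1))
E
python3 -c "from h import *;go(.554,-.26,.27)"
```

```text
t 0.43 pos [ 0.1635 -0.6263  0.2788] rot [179.75   0.6  -96.95] dp [-0.4107 -0.3434  0.0116] w [ 0.24  0.6  -0.94] F [0.42 0.39 2.05] g 0.0869 j7 -24.2
```

Call:
carry_out(plan=[{"grip": 0,"dp": [-0.03,-0.025,0],"rotation": [0,0,0]},{"grip": 0,"dp": [-0.03,-0.025,0],"rotation": [0,0,0]},{"grip": 0,"dp": [-0.03,-0.025,0],"rotation": [0,0,0]},{"grip": 0,"dp": [-0.03,-0.025,0],"rotation": [0,0,0]},{"grip": 0,"dp": [-0.03,-0.025,0],"rotation": [0,0,0]},{"grip": 0,"dp": [-0.03,-0.025,0],"rotation": [0,0,0]},{"grip": 0,"dp": [-0.03,-0.025,0],"rotation": [0,0,0]},{"grip": 0,"dp": [-0.03,-0.025,0],"rotation": [0,0,0]}])

```text
time_s: 1.1
tool_pos: [0.3866, -0.4113, 0.2713]
tool_rot: [179.1, 0.6, -97.5]
force: [0.9, -0.9, -0.8]
grip_width: 0.0871
```

```bash
python3 -c "from h import *;go(.554,-.26,.27)"
```

```text
t 1.1 pos [ 0.3866 -0.4113  0.2713] rot [179.12   0.57 -97.49] dp [-0.1718 -0.1462  0.0008] w [ 0.87  0.59 -1.49] F [ 0.92 -0.85 -0.77] g 0.0871 j7 -54.9
```

Call:
carry_out(plan=[{"grip": 0,"dp": [-0.03,-0.026,0],"rotation": [0,0,0]},{"grip": 0,"dp": [-0.03,-0.026,0],"rotation": [0,0,0]},{"grip": 0,"dp": [-0.03,-0.026,0],"rotation": [0,0,0]},{"grip": 0,"dp": [-0.03,-0.026,0],"rotation": [0,0,0]},{"grip": 0,"dp": [-0.025,-0.021,0],"rotation": [0,0,0]},{"grip": 0,"dp": [-0.015,-0.012,0],"rotation": [0.8,0.6,-1.5]},{"grip": 0,"dp": [0,0,0],"rotation": [0,0,0]}])

```text
time_s: 1.68
tool_pos: [0.5533, -0.249, 0.2641]
tool_rot: [179.8, 0.5, -94.3]
force: [0.7, 0.5, 0.2]
grip_width: 0.0868
```

```bash
python3 - <<'E'
from h import *
go(.554,-.26,.155)
im=env.read_camera("side")[:,:,::-1]
a=cv2.resize(im[70:240,200:400],None,fx=3.5,fy=3.5,interpolation=cv2.INTER_CUBIC)
cv2.imwrite("pics/d.png",a)
E
```

```text
t 1.68 pos [ 0.5533 -0.249   0.2641] rot [179.76   0.48 -94.28] dp [ 0.0119 -0.0019  0.109 ] w [0.25 0.48 1.72] F [0.73 0.52 0.2 ] g 0.0868 j7 -76.1
```

View pics/d.png

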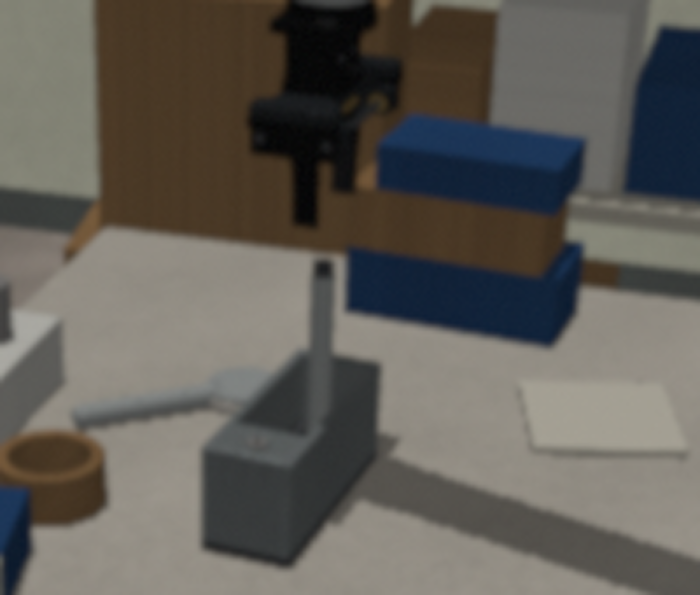

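The fingers hang at crop (305,215)/(343,185), with the riser's top between and below them at (322,268), as planned. I'll go down around it.

Call:
carry_out(plan=[{"grip": 0,"dp": [0.012,-0.002,0.005],"rotation": [0.2,0.4,1.7]},{"grip": 0,"dp": [0,0,0.025],"rotation": [0,0,0]},{"grip": 0,"dp": [0,0,0.025],"rotation": [0,0,0]},{"grip": 0,"dp": [0,0,0.025],"rotation": [0,0,0]},{"grip": 0,"dp": [0,0,0.02],"rotation": [0,0,0]},{"grip": 0,"dp": [0,0,0],"rotation": [0,0,0]}])

```text
time_s: 2.23
tool_pos: [0.5453, -0.2797, 0.1574]
tool_rot: [179.7, -0.6, -97.4]
force: [-1.2, 0.3, -0.8]
grip_width: 0.0868
```

```bash
python3 -c "from h import *;go(.554,-.26,.155)"
```

```text
t 2.23 pos [ 0.5453 -0.2797  0.1574] rot [179.73  -0.55 -97.37] dp [-0.0207 -0.0061  0.0022] w [ 0.28 -0.55 -1.37] F [-1.24  0.32 -0.78] g 0.0868 j7 -77.9
```

Call:
carry_out(plan=[{"grip": 0,"dp": [-0.014,-0.005,0.002],"rotation": [0.2,-0.5,-1.3]},{"grip": 0,"dp": [0,0,0],"rotation": [0,0,0]},{"grip": 0,"dp": [0,0,0],"rotation": [0,0,0]}])

```text
time_s: 2.48
tool_pos: [0.5494, -0.2717, 0.1549]
tool_rot: [179.8, -0.1, -96.5]
force: [0.3, -0.9, 0.3]
grip_width: 0.0868
```

```bash
python3 -c "from h import *;go(.554,-.26,.155)"
```

```text
t 2.48 pos [ 0.5494 -0.2717  0.1549] rot [ 1.798e+02 -1.200e-01 -9.651e+01] dp [-0.0121 -0.0033 -0.0001] w [ 0.2  -0.12 -0.51] F [ 0.3  -0.88  0.33] g 0.0868 j7 -77.6
```

Call:
carry_out(plan=[{"grip": 0,"dp": [-0.012,-0.003,0],"rotation": [0.2,0,-0.5]},{"grip": 0,"dp": [-0.004,-0.001,0],"rotation": [0,0,0]},{"grip": 0,"dp": [0,0,0],"rotation": [0,0,0]}])

```text
time_s: 2.73
tool_pos: [0.5575, -0.2559, 0.1585]
tool_rot: [-179.7, -0.2, -96.0]
force: [0.2, -0.9, -0.0]
grip_width: 0.087
```

```bash
python3 -c "from h import *;go(.554,-.26,.155)"
```

```text
t 2.73 pos [ 0.5575 -0.2559  0.1585] rot [-179.66   -0.23  -96.02] dp [0.0044 0.003  0.0035] w [-0.34 -0.23 -0.02] F [ 0.22 -0.95 -0.04] g 0.087 j7 -78.8
```

Call:
carry_out(force=20, plan=[{"grip": 0,"dp": [0.004,0.003,0.003],"rotation": [-0.3,-0.2,0]},{"grip": 0.5,"dp": [0,0,0],"rotation": [0,0,0]},{"grip": 0.8,"dp": [0,0,0],"rotation": [0,0,0]},{"grip": 1,"dp": [0,0,0],"rotation": [0,0,0]},{"grip": 1,"dp": [0,0,0],"rotation": [0,0,0]},{"grip": 1,"dp": [0,0,0],"rotation": [0,0,0]},{"grip": 1,"dp": [0,0,0],"rotation": [0,0,0]}])

```text
time_s: 3.32
tool_pos: [0.5551, -0.2596, 0.1574]
tool_rot: [-179.8, -0.1, -95.9]
force: [-0.1, 1.1, 0.6]
grip_width: 0.0546
```

```bash
python3 -c "from h import *;go(.559,-.211,.155)"
```

```text
t 3.32 pos [ 0.5551 -0.2596  0.1574] rot [-1.7981e+02 -1.1000e-01 -9.5910e+01] dp [-0.0487  0.0012  0.0023] w [-0.19 -0.11  0.09] F [-0.07  1.09  0.62] g 0.0546 j7 -78.2
```

Call:
carry_out(plan=[{"grip": 1,"dp": [0,0,0],"rotation": [0,0,0]},{"grip": 1,"dp": [0,0,0],"rotation": [0,0,0]},{"grip": 1,"dp": [0,0,0],"rotation": [0,0,0]},{"grip": 1,"dp": [0,0,0],"rotation": [0,0,0]},{"grip": 1,"dp": [0,0,0],"rotation": [0,0,0]}])

```text
time_s: 3.73
tool_pos: [0.555, -0.2598, 0.1572]
tool_rot: [-179.8, -0.1, -95.9]
force: [0.9, 1.0, 0.7]
grip_width: 0.0217
```

```bash
python3 -c "from h import *;go(.559,-.211,.155)"
```

```text
t 3.73 pos [ 0.555  -0.2598  0.1572] rot [-1.7983e+02 -1.1000e-01 -9.5940e+01] dp [-0.049   0.001   0.0021] w [-0.17 -0.11  0.06] F [0.94 1.01 0.72] g 0.0217 j7 -78.2
```

Call:
carry_out(plan=[{"grip": 1,"dp": [0,0,-0.004],"rotation": [-0.2,-0.1,0]},{"grip": 1,"dp": [0,0,0],"rotation": [0,0,0]},{"grip": 1,"dp": [-0.006,0,0],"rotation": [0,0,0]},{"grip": 1,"dp": [-0.008,0,0],"rotation": [0,0,0]},{"grip": 1,"dp": [-0.008,0,0],"rotation": [0,0,0]},{"grip": 1,"dp": [0,0,0],"rotation": [0,0,0]}])

```text
time_s: 4.23
tool_pos: [0.5561, -0.2349, 0.1594]
tool_rot: [179.7, 0.1, -96.0]
force: [1.2, 1.2, -2.6]
grip_width: 0.0217
```

```bash
python3 -c "from h import *;go(.559,-.211,.159)"
```

```text
t 4.23 pos [ 0.5561 -0.2349  0.1594] rot [ 1.7973e+02  1.4000e-01 -9.5960e+01] dp [-0.0241 -0.0004  0.0005] w [0.27 0.14 0.04] F [ 1.23  1.16 -2.55] g 0.0217 j7 -80.3
```

Call:
carry_out(plan=[{"grip": 1,"dp": [-0.006,0,0],"rotation": [0.2,0.1,0]},{"grip": 1,"dp": [-0.007,0,0],"rotation": [0,0,0]},{"grip": 1,"dp": [-0.006,0,0],"rotation": [0,0,0]},{"grip": 1,"dp": [0,0,0],"rotation": [0,0,0]},{"grip": 1,"dp": [0,0,0],"rotation": [0,0,0]}])

```text
time_s: 4.65
tool_pos: [0.5583, -0.2118, 0.1592]
tool_rot: [179.9, 0.0, -95.8]
force: [0.4, -0.3, -1.6]
grip_width: 0.0212
```

```bash
python3 -c "from h import *;go(.559,-.211,.159)"
```

```text
t 4.65 pos [ 0.5583 -0.2118  0.1592] rot [ 1.7992e+02  3.0000e-02 -9.5780e+01] dp [-0.0008 -0.0006  0.0002] w [0.08 0.03 0.22] F [ 0.36 -0.25 -1.57] g 0.0212 j7 -82.3
```

At the place where the picture put the opening; a gentle tug now.

Call:
carry_out(plan=[{"grip": 1,"dp": [0,0,-0.003],"rotation": [0,0,0]},{"grip": 1,"dp": [0,0,-0.003],"rotation": [0,0,0]},{"grip": 1,"dp": [0,0,-0.002],"rotation": [0,0,0]},{"grip": 1,"dp": [0,0,0],"rotation": [0,0,0]}])

```text
time_s: 4.98
tool_pos: [0.5583, -0.2126, 0.1682]
tool_rot: [179.9, -0.0, -95.8]
force: [0.2, -0.1, -0.8]
grip_width: 0.0216
```

Call:
carry_out(plan=[{"grip": 1,"dp": [0,0,-0.002],"rotation": [0,0,0]},{"grip": 1,"dp": [0,0,0],"rotation": [0,0,0]}])

```text
time_s: 5.15
tool_pos: [0.5583, -0.2134, 0.1708]
tool_rot: [180.0, -0.0, -95.9]
force: [-0.2, 0.0, -1.5]
grip_width: 0.0215
```

Call:
carry_out(plan=[{"grip": 1,"dp": [-0.001,0,-0.003],"rotation": [0,0,0]},{"grip": 1,"dp": [-0.001,0,-0.003],"rotation": [0,0,0]},{"grip": 1,"dp": [0,0,-0.003],"rotation": [0,0,0]},{"grip": 1,"dp": [0,0,0],"rotation": [0,0,0]}])

```text
time_s: 5.48
tool_pos: [0.5585, -0.2117, 0.1806]
tool_rot: [180.0, -0.0, -95.9]
force: [0.1, 0.9, -1.6]
grip_width: 0.0215
```

```bash
python3 - <<'E'
from h import *
go(.559,-.211,.3)
im=env.read_camera("side")[:,:,::-1]
cv2.imwrite("pics/e.png",cv2.resize(im[70:240,200:400],None,fx=3.5,fy=3.5,interpolation=cv2.INTER_CUBIC))
E
```

```text
t 5.48 pos [ 0.5585 -0.2117  0.1806] rot [ 1.7996e+02 -2.0000e-02 -9.5930e+01] dp [-0.0007 -0.0004 -0.1194] w [ 0.04 -0.02  0.07] F [ 0.06  0.87 -1.62] g 0.0215 j7 -82.2
```

View pics/e.png

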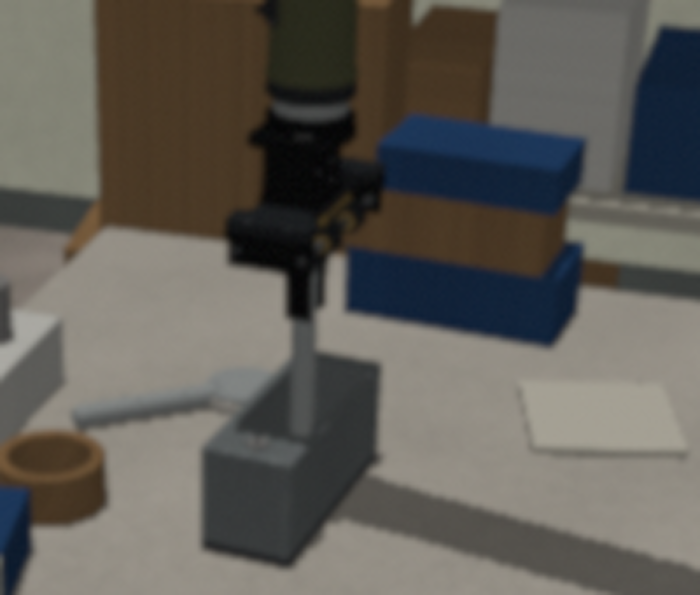

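The stand hasn't moved (its corner is still at crop (203,450)), the tube is upright in the grip, and the foot is past the plate with no extra force. Lifting out.

Call:
carry_out(force=30, plan=[{"grip": 1,"dp": [-0.001,0,-0.008],"rotation": [0,0,0]},{"grip": 1,"dp": [0,0,-0.012],"rotation": [0,0,0]},{"grip": 1,"dp": [0,0,-0.012],"rotation": [0,0,0]},{"grip": 1,"dp": [0,0,-0.014],"rotation": [0,0,0]},{"grip": 1,"dp": [0,0,-0.014],"rotation": [0,0,0]},{"grip": 1,"dp": [0,0,-0.014],"rotation": [0,0,0]},{"grip": 1,"dp": [0,0,-0.01],"rotation": [0,0,0]},{"grip": 1,"dp": [0,0,0],"rotation": [0,0,0]}])

```text
time_s: 6.2
tool_pos: [0.559, -0.2103, 0.2752]
tool_rot: [-179.9, -0.1, -95.9]
force: [0.4, -0.1, -2.0]
grip_width: 0.0216
```

```bash
python3 -c "from h import *;go(.511,.11,.285)"
```

```text
t 6.2 pos [ 0.559  -0.2103  0.2752] rot [-1.7987e+02 -7.0000e-02 -9.5900e+01] dp [-0.3136  0.0807 -0.0103] w [-0.13 -0.07  0.1 ] F [ 0.43 -0.11 -1.98] g 0.0216 j7 -81.4
```

Call:
carry_out(plan=[{"grip": 1,"dp": [-0.01,0.003,-0.008],"rotation": [0,0,0]},{"grip": 1,"dp": [-0.02,0.005,-0.003],"rotation": [0,0,0]},{"grip": 1,"dp": [-0.022,0.006,0],"rotation": [0,0,0]},{"grip": 1,"dp": [-0.022,0.006,0],"rotation": [0,0,0]},{"grip": 1,"dp": [-0.022,0.006,0],"rotation": [0,0,0]},{"grip": 1,"dp": [-0.022,0.006,0],"rotation": [0,0,0]},{"grip": 1,"dp": [-0.022,0.006,0],"rotation": [0,0,0]},{"grip": 1,"dp": [-0.022,0.006,0],"rotation": [0,0,0]}])

```text
time_s: 6.87
tool_pos: [0.5286, -0.0396, 0.2872]
tool_rot: [180.0, -0.2, -96.5]
force: [0.3, -0.2, -1.9]
grip_width: 0.0209
```

```bash
python3 -c "from h import *;go(.511,.11,.285)"
```

```text
t 6.87 pos [ 0.5286 -0.0396  0.2872] rot [ 1.7998e+02 -1.6000e-01 -9.6460e+01] dp [-0.1467  0.0344  0.0017] w [ 0.02 -0.16 -0.46] F [ 0.35 -0.15 -1.9 ] g 0.0209 j7 -96.6
```

Call:
carry_out(plan=[{"grip": 1,"dp": [-0.022,0.005,0],"rotation": [0,0,0]},{"grip": 1,"dp": [-0.022,0.005,0],"rotation": [0,0,0]},{"grip": 1,"dp": [-0.022,0.005,0],"rotation": [0,0,0]},{"grip": 1,"dp": [-0.022,0.005,0],"rotation": [0,0,0]},{"grip": 1,"dp": [-0.018,0.004,0],"rotation": [0,0,0]},{"grip": 1,"dp": [-0.01,0.002,0],"rotation": [0,0,0]},{"grip": 1,"dp": [0,0,0],"rotation": [0,0,0]},{"grip": 1,"dp": [0,0,0],"rotation": [0,0,0]}])

```text
time_s: 7.53
tool_pos: [0.5071, 0.0974, 0.2872]
tool_rot: [179.7, -0.2, -95.5]
force: [-0.4, -0.7, -2.6]
grip_width: 0.0212
```

```bash
python3 -c "from h import *;go(.511,.11,.285)"
```

```text
t 7.53 pos [0.5071 0.0974 0.2872] rot [ 1.7972e+02 -1.5000e-01 -9.5550e+01] dp [-0.013  -0.0027  0.0022] w [ 0.28 -0.16  0.45] F [-0.41 -0.71 -2.59] g 0.0212 j7 -110.4
```

Call:
carry_out(plan=[{"grip": 1,"dp": [-0.012,-0.003,0],"rotation": [0.2,-0.1,0.4]},{"grip": 1,"dp": [-0.002,0,0.01],"rotation": [0,0,0]},{"grip": 1,"dp": [0,0,0.02],"rotation": [0,0,0]},{"grip": 1,"dp": [0,0,0.02],"rotation": [0,0,0]},{"grip": 1,"dp": [0,0,0.018],"rotation": [0,0,0]},{"grip": 1,"dp": [0,0,0.01],"rotation": [0,0,0]},{"grip": 1,"dp": [0,0,0],"rotation": [0,0,0]},{"grip": 1,"dp": [0,0,0],"rotation": [0,0,0]}])

```text
time_s: 8.2
tool_pos: [0.5121, 0.0988, 0.2027]
tool_rot: [179.8, -0.4, -96.7]
force: [-0.1, -0.6, -2.1]
grip_width: 0.0209
```

```bash
python3 - <<'E'
from h import *
go(.511,.11,.18)
im=env.read_camera("side")[:,:,::-1];t=env.read_camera("top")[:,:,::-1]
o=np.hstack([cv2.resize(im[170:320,220:320],None,fx=4,fy=4,interpolation=cv2.INTER_CUBIC),cv2.resize(t[170:320,180:280],None,fx=4,fy=4,interpolation=cv2.INTER_CUBIC)])
cv2.imwrite("pics/f.png",o)
b=env.get_obs()["tool_pos"]
for n in("side","top"): print(n,px(n,[b[0],b[1],b[2]-.147]),px(n,[.511,.1097,.03]))
E
```

```text
t 8.2 pos [0.5121 0.0988 0.2027] rot [179.8   -0.42 -96.71] dp [-0.0112  0.0023  0.0226] w [ 0.2  -0.42 -0.71] F [-0.11 -0.58 -2.06] g 0.0209 j7 -113.7
side [270.2169307  248.72454728] [269.49079943 259.33223207]
top [230.49799491 221.65009485] [227.49572426 223.32936997]
```

View pics/f.png

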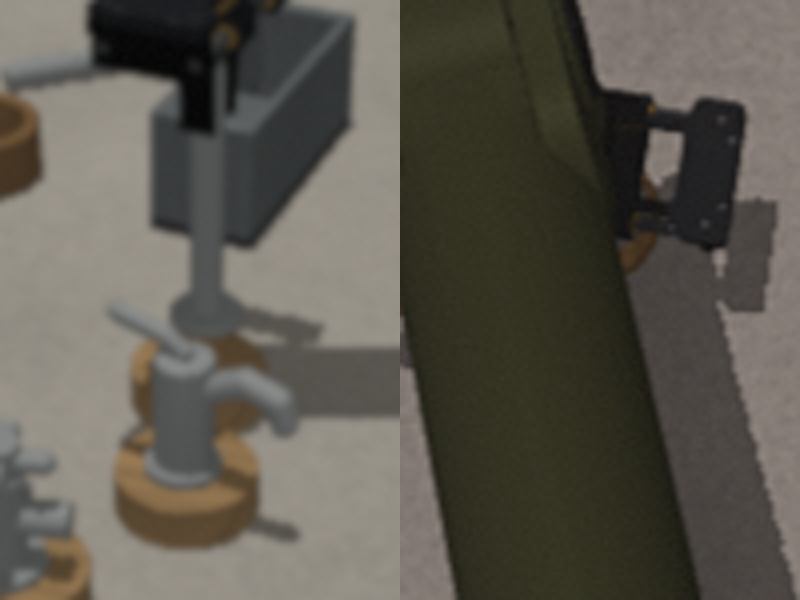

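The side crop shows the flange at (207,318), hanging just above the bare plinth (centred near x=200). That is within 1.5 px of the prediction, so there was no slip. Next I'll shift 11 mm and go down slowly.

Call:
carry_out(plan=[{"grip": 1,"dp": [-0.01,0.001,0],"rotation": [0.2,-0.4,-0.7]},{"grip": 1,"dp": [-0.003,0,0],"rotation": [0,0,0]},{"grip": 1,"dp": [0,0,0.006],"rotation": [0,0,0]},{"grip": 1,"dp": [0,0,0.006],"rotation": [0,0,0]},{"grip": 1,"dp": [0,0,0],"rotation": [0,0,0]},{"grip": 1,"dp": [0,0,0],"rotation": [0,0,0]}])

```text
time_s: 8.8
tool_pos: [0.5156, 0.1151, 0.1944]
tool_rot: [-179.5, 0.1, -95.8]
force: [0.5, -0.6, -1.5]
grip_width: 0.0215
```

```bash
python3 -c "from h import *;go(.512,.11,.178)"
```

```text
t 8.8 pos [0.5156 0.1151 0.1944] rot [-1.7948e+02  1.5000e-01 -9.5850e+01] dp [0.0055 0.0032 0.0163] w [-0.52  0.15  0.15] F [ 0.54 -0.55 -1.52] g 0.0215 j7 -114.6
```

Call:
carry_out(plan=[{"grip": 1,"dp": [0.004,0.003,0.003],"rotation": [-0.5,0.1,0]},{"grip": 1,"dp": [0,0,0.003],"rotation": [0,0,0]},{"grip": 1,"dp": [0,0,0.003],"rotation": [0,0,0]},{"grip": 1,"dp": [0,0,0],"rotation": [0,0,0]},{"grip": 1,"dp": [0,0,0],"rotation": [0,0,0]}])

```text
time_s: 9.22
tool_pos: [0.5117, 0.1104, 0.184]
tool_rot: [179.9, 0.0, -95.9]
force: [0.1, 0.4, -1.7]
grip_width: 0.0214
```

```bash
python3 -c "from h import *;go(.512,.11,.178)"
```

```text
t 9.22 pos [0.5117 0.1104 0.184 ] rot [179.92   0.   -95.89] dp [ 0.0003 -0.0004  0.006 ] w [0.08 0.   0.11] F [ 0.14  0.41 -1.72] g 0.0214 j7 -114.3
```

Call:
carry_out(plan=[{"grip": 1,"dp": [0,0,0.002],"rotation": [0,0,0]},{"grip": 1,"dp": [0,0,0.002],"rotation": [0,0,0]},{"grip": 1,"dp": [0,0,0.001],"rotation": [0,0,0]},{"grip": 1,"dp": [0,0,0],"rotation": [0,0,0]}])

```text
time_s: 9.55
tool_pos: [0.5118, 0.1102, 0.1786]
tool_rot: [179.9, 0.0, -95.9]
force: [-0.5, 0.9, -2.0]
grip_width: 0.0212
```

Call:
carry_out(plan=[{"grip": 1,"dp": [0,0,0.002],"rotation": [0,0,0]},{"grip": 1,"dp": [0,0,0.001],"rotation": [0,0,0]},{"grip": 1,"dp": [0,0,0],"rotation": [0,0,0]}])

```text
time_s: 9.8
tool_pos: [0.5129, 0.1106, 0.1776]
tool_rot: [-179.9, 0.0, -95.9]
force: [-0.6, 0.1, -2.1]
grip_width: 0.0215
```

Call:
carry_out(plan=[{"grip": 1,"dp": [0,0,0.002],"rotation": [0,0,0]},{"grip": 1,"dp": [0,0,0.002],"rotation": [0,0,0]},{"grip": 1,"dp": [0,0,0.001],"rotation": [0,0,0]}])

```text
time_s: 10.05
tool_pos: [0.5145, 0.111, 0.1772]
tool_rot: [-179.6, -0.0, -95.9]
force: [-3.0, -0.5, 1.8]
grip_width: 0.0213
```

```bash
python3 -c "from h import *;go(.512,.11,.176)"
```

```text
t 10.05 pos [0.5145 0.111  0.1772] rot [-1.7965e+02 -2.0000e-02 -9.5900e+01] dp [0.0012 0.0024 0.0012] w [-0.35 -0.02  0.1 ] F [-2.96 -0.46  1.84] g 0.0213 j7 -114.7
```

Contact: Fz has gone from -2 to +1.8 N. I'll hold it there and square up.

Call:
carry_out(plan=[{"grip": 1,"dp": [0,0.002,0],"rotation": [-0.3,0,0]},{"grip": 1,"dp": [0,0,0.001],"rotation": [0,0,0]},{"grip": 1,"dp": [0,0,0.001],"rotation": [0,0,0]},{"grip": 1,"dp": [0,0,0.001],"rotation": [0,0,0]}])

```text
time_s: 10.38
tool_pos: [0.5133, 0.1116, 0.1772]
tool_rot: [-179.8, -0.0, -95.9]
force: [-3.5, -1.3, 7.3]
grip_width: 0.0213
```

```bash
python3 - <<'E'
from h import *
go(.512,.11,.176)
im=env.read_camera("side")[:,:,::-1]
cv2.imwrite("pics/g.png",cv2.resize(im[150:310,220:330],None,fx=3.7,fy=3.7,interpolation=cv2.INTER_CUBIC))
E
```

```text
t 10.38 pos [0.5133 0.1116 0.1772] rot [-1.7981e+02 -3.0000e-02 -9.5900e+01] dp [0.0017 0.0011 0.0012] w [-0.19 -0.03  0.1 ] F [-3.5  -1.28  7.26] g 0.0213 j7 -114.8
```

View pics/g.png

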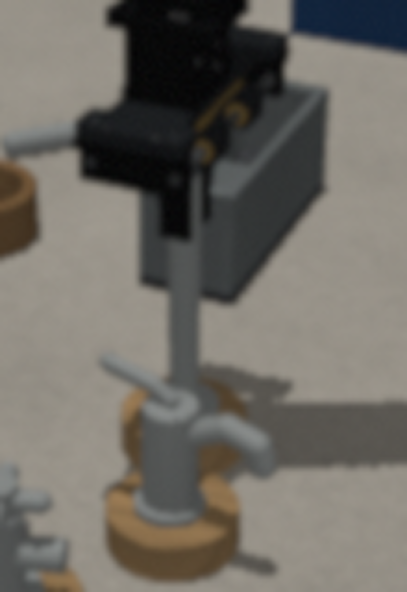

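The tube (x≈184) stands upright in the middle of the bare plinth (122–248, centre 185), and it is loaded and still held. Releasing gently.

Call:
carry_out(force=5, plan=[{"grip": 1,"dp": [0,0,0],"rotation": [0,0,0]},{"grip": 1,"dp": [0,0,0],"rotation": [0,0,0]},{"grip": 0.7,"dp": [0,0,0],"rotation": [0,0,0]},{"grip": 0.5,"dp": [0,0,0],"rotation": [0,0,0]},{"grip": 0.2,"dp": [0,0,0],"rotation": [0,0,0]},{"grip": 0,"dp": [0,0,0],"rotation": [0,0,0]},{"grip": 0,"dp": [0,0,0],"rotation": [0,0,0]},{"grip": 0,"dp": [0,0,0],"rotation": [0,0,0]}])

```text
time_s: 11.1
tool_pos: [0.5138, 0.1118, 0.1763]
tool_rot: [-179.8, 0.0, -95.9]
force: [0.7, 0.3, -0.2]
grip_width: 0.0518
```

```bash
python3 -c "from h import *;go(.512,.11,.176)"
```

```text
t 11.1 pos [0.5138 0.1118 0.1763] rot [-1.7976e+02  3.0000e-02 -9.5890e+01] dp [0.002  0.0017 0.0003] w [-0.24  0.03  0.11] F [ 0.66  0.33 -0.16] g 0.0518 j7 -114.8
```

Open on both sides. I'll wait for it to open fully and then rise straight up.

Call:
carry_out(plan=[{"grip": 0,"dp": [0,0,0],"rotation": [0,0,0]},{"grip": 0,"dp": [0,0,0],"rotation": [0,0,0]},{"grip": 0,"dp": [0,0,0],"rotation": [0,0,0]},{"grip": 0,"dp": [0,0,-0.01],"rotation": [0,0,0]},{"grip": 0,"dp": [0,0,-0.015],"rotation": [0,0,0]},{"grip": 0,"dp": [0,0,-0.015],"rotation": [0,0,0]},{"grip": 0,"dp": [0,0,-0.015],"rotation": [0,0,0]},{"grip": 0,"dp": [0,0,0],"rotation": [0,0,0]}])

```text
time_s: 11.77
tool_pos: [0.513, 0.1119, 0.2349]
tool_rot: [-179.9, 0.0, -95.9]
force: [-0.2, 0.3, 0.1]
grip_width: 0.0866
```

Call:
carry_out(plan=[{"grip": 0,"dp": [0,0,-0.02],"rotation": [0,0,0]},{"grip": 0,"dp": [0,0,-0.02],"rotation": [0,0,0]},{"grip": 0,"dp": [0,0,-0.02],"rotation": [0,0,0]},{"grip": 0,"dp": [0,0,-0.02],"rotation": [0,0,0]},{"grip": 0,"dp": [0,0,-0.01],"rotation": [0,0,0]},{"grip": 0,"dp": [0,0,0],"rotation": [0,0,0]},{"grip": 0,"dp": [0,0,0],"rotation": [0,0,0]}])

```text
time_s: 12.35
tool_pos: [0.5119, 0.1119, 0.3278]
tool_rot: [-179.9, -0.0, -95.8]
force: [-0.2, 0.1, -0.4]
grip_width: 0.0871
```

```bash
python3 - <<'E'
from h import *
go(.512,.11,.3)
im=env.read_camera("side")[:,:,::-1]
cv2.imwrite("pics/i.png",cv2.resize(im[150:310,220:330],None,fx=3.7,fy=3.7,interpolation=cv2.INTER_CUBIC))
for X in([.511,.1097,.03],[.511,.1097,.23]): print((px("side",X)-[220,150])*3.7)
E
```

```text
t 12.35 pos [0.5119 0.1119 0.3278] rot [-179.9    -0.    -95.84] dp [ 0.0018 -0.0003  0.0278] w [-0.1  -0.    0.16] F [-0.23  0.08 -0.37] g 0.0871 j7 -112.3
[183.11595788 404.52925866]
[186.09262955 155.14668765]
```

View pics/i.png

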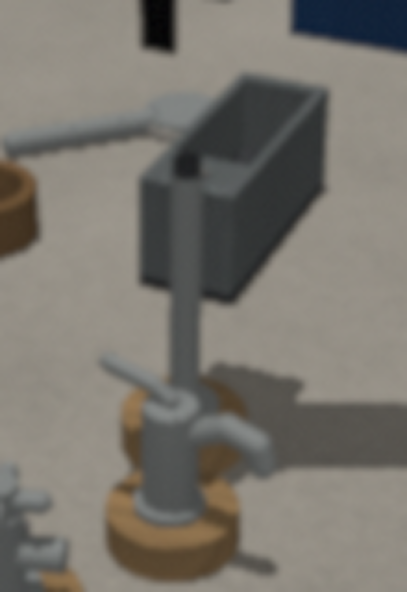

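The arm stands free. Its thread top is at crop (188,155), against (186,155) predicted for a centred, upright arm. The gripper is clear above it and the stand is in place. Handing in.

```bash
python3 -c "
from cell import env
print(env.sign_off())"
```

```text
the job is handed in; nothing more can be done
None
```

The shower arm is out of the stand and standing upright, released, on the bare plinth. I handed the job in at about 12.4 s of the 58 s allowed; the hand-in reports no verdict.

- **Lifting it out:** I gripped the arm at 20 N and slid it about 48 mm along the slot. At the opening the top picture showed (about y = 0 in the stand's frame), a gentle upward tug met no extra force. It lifted free there, so that was the only tug I made.
- **Setting it down:** I lowered it onto the plinth until the wrist force turned from about -2 N to +7 N while still held. Then I eased the grip, opened the fingers and rose straight up.
- **Last check (side view):** The arm's top is within about 2 pixels of the 3.7× enlarged crop (under 2 mm) of where a centred, upright arm would be. The gripper was clear and its force reading was near zero. The stand and the tap looked unmoved.
- **Not checked:** I took no final top view, so the position along the side camera's line of sight rests on the tool pose, about 3 mm from the plinth's measured centre at release. I also did not measure the other things on the counter at the end. The gripper stayed above them throughout, and no contact force showed except at the plinth.

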